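Give each model vehicle on its painting stand the paint pot of its colour

TASK

Lay out my touch-up painting: stand each paint pot upright in the round dish of the painting stand whose vehicle has that pot's colour, one at a time and in the order I shall paint: brown first, then green, then red last. Keep the pots upright, and leave the wire spools and the tape roll where they are.

Things in the scene. Friction and masses are not known exactly. Their poses are not given: they have to be found in the camera images.
- pot_brown: Small enamel paint pot with brown body and white screw cap with a brown dab of paint on top: an upright round pot 33 mm in diameter and 30 mm tall, cap included. Stands upright on the plywood work board (top of the board 26 mm above the table top). Origin: centre of its underside; z up along the pot's axis. About 50 g.
- pot_green: Small enamel paint pot with green body and white screw cap with a green dab of paint on top: an upright round pot 33 mm in diameter and 30 mm tall, cap included. Stands upright on the plywood work board (top of the board 26 mm above the table top). Origin: centre of its underside; z up along the pot's axis. About 50 g.
- pot_red: Small enamel paint pot with red body and white screw cap with a red dab of paint on top: an upright round pot 33 mm in diameter and 30 mm tall, cap included. Stands upright on the plywood work board (top of the board 26 mm above the table top). Origin: centre of its underside; z up along the pot's axis. About 50 g.
- stand_brown: Fixed brown stand on the work board, holding a brown goods wagon (129x34x48 mm high). Robot-side end: round dish, 60 mm outside, 52 inside; floor 6 mm, rim 10 mm above the underside. Origin: dish centre at the underside (26 mm above the table). z up; x runs away from the robot along a strip 46 mm wide, 6 high, to x = 243 mm; on it the vehicle, near end at x = 55 mm, wheels at z = 8 mm.
- stand_green: Fixed green stand on the work board, holding a green goods wagon (129x34x48 mm high). Robot-side end: round dish, 60 mm outside, 52 inside; floor 6 mm, rim 10 mm above the underside. Origin: dish centre at the underside (26 mm above the table). z up; x runs away from the robot along a strip 46 mm wide, 6 high, to x = 243 mm; on it the vehicle, near end at x = 55 mm, wheels at z = 8 mm.
- stand_red: Fixed red stand on the work board, holding a red locomotive (182x36x67 mm high). Robot-side end: round dish, 60 mm outside, 52 inside; floor 6 mm, rim 10 mm above the underside. Origin: dish centre at the underside (26 mm above the table). z up; x runs away from the robot along a strip 46 mm wide, 6 high, to x = 243 mm; on it the vehicle, near end at x = 55 mm, wheels at z = 8 mm.
- spool_red: Bystander: black spool of red hook-up wire standing on end on the work board, 60 mm in diameter, 42 mm high. Origin: centre of its underside.
- spool_yellow: Bystander: black spool of yellow wire standing on end on the work board, 60 mm in diameter, 40 mm high. Origin: centre of its underside.
- tape_roll: Bystander: roll of yellow tape lying flat on the work board, 65 mm in diameter, 19 mm high. Origin: centre of its underside.

How it is judged (in metres and radians):
On the way, in this order (a step that is already met when the one before it is completed fails the run):
1. the brown pot stands released and upright in the dish of the brown stand (horizontal distance between pot_brown and stand_brown below 0.012 m and z of pot_brown in the frame of stand_brown between 0.003 and 0.009 m and angle between pot_brown's own z axis and vertical below 0.1 rad and linear speed of pot_brown below 0.02 m/s and contact force between pot_brown and the fingers below 0.1 N), for 0.2 s.
2. the green pot stands released and upright in the dish of the green stand (horizontal distance between pot_green and stand_green below 0.012 m and z of pot_green in the frame of stand_green between 0.003 and 0.009 m and angle between pot_green's own z axis and vertical below 0.1 rad and linear speed of pot_green below 0.02 m/s and contact force between pot_green and the fingers below 0.1 N), for 0.2 s.
3. the red pot stands released and upright in the dish of the red stand (horizontal distance between pot_red and stand_red below 0.012 m and z of pot_red in the frame of stand_red between 0.003 and 0.009 m and angle between pot_red's own z axis and vertical below 0.1 rad and linear speed of pot_red below 0.02 m/s and contact force between pot_red and the fingers below 0.1 N), for 0.2 s.
At the end, for the whole second after the job is handed in: All three pots stand on the floor of the dish of the stand of their own colour (centre within 12 mm of the dish's centre, underside within 3 mm of the dish floor's height, tilt under 0.1 rad), released and at rest (all of step 1 and all of step 2 and all of step 3); the robot touches nothing.
It fails at once if a wire spool or the tape roll is shoved more than 20 mm from where it stood (distance of any of spool_red, spool_yellow, tape_roll from where it was at the start of the episode above 0.02 m).
It fails at once if a pot is tipped by more than 0.6 rad (angle between any of pot_brown, pot_green, pot_red's own z axis and vertical above 0.6 rad).
It also fails if it takes over 90 s, if anything falls off the work surface, if the arm or the gripper's body presses on something with over 40 N, if the wrist force passes 120 N, or if a joint passes its speed limit or range.

ROBOT

A 6-joint arm with a two-finger parallel gripper is mounted at the origin on a cart in front of the work surface, level with it; the furniture and walls round the work are solid. World frame = base frame: x ahead of the robot, y to its left, z up, the work surface at z = 0. Lengths are in mm, angles in rad, forces in N, time in s.
With the tool pointing down it reaches from about 275 to 750 mm from the base axis. Payload 10.2 kg.
Tool frame: the origin (TCP) lies between the finger pads; the fingertips stand 17 mm ahead of it and the grasp point (between the pads) lies 2 mm behind it; z points along the fingers, y is the line along which they close (so a half turn about z gives the same grasp; the last joint's range is limited). The gripper opens to 85 mm and grips with 20 to 120 N. Pads are 22 mm wide; open, the fingers measure 114 mm over their backs; the gripper's body (76 mm by 85 mm) begins 54 mm behind the grasp point. The pads swing forward as they close: fully open they stand 13 mm farther back than shut.
Start: joints at [1.08, 0.313, 1.498, -0, 1.331, -0.223], TCP at [138.933, 506.289, 248.294] pointing down, gripper open.
Joint ranges: [-2.94, 2.94], [-0.97, 2.17], [0.19, 2.56], [-1.23, 4.37], [0.02, 3.11], [-2.88, 2.88]. Speed limits (rad/s): [2.39, 2.39, 3.01, 3.14, 3.14, 3.14].

INTERFACE

Orientations are given as a unit quaternion [w, x, y, z].
In Python, from rig import * gives the robot as it stands.
- The arm moves only by the tool step_arm, never from a script. Its argument "commands" is text: rows parted by semicolons, each of 7 numbers parted by spaces: the opening, from 0 (shut) to 1 (fully open), then the shift along the tool's x, y, z in cm, then the turn, a rotation vector about the tool's x, y, z in rad. In form: hand x y z rx ry rz; .... A call has 1 to 20 rows; each row is the pose to reach, as a shift and turn from the pose commanded when the call began, along the tool's axes at that moment; what a row does not reach only later rows make up. A row lasts 1/12 s, in which the tool goes at most 41.7 mm and 7.16 degrees, less where a joint would pass 70% of its speed; a pose out of reach is approached as far as the arm can. A call with a gripper value outside its range is refused whole. The fingers move at their own pace and stop on an object; "newtons" is the grip in N (left out, the last holds). Time passes only in rows, so rows that repeat a pose let the fingers close. It gives the time, the measured TCP pose, the force, the opening and the grip force at its end, in the units of the state.
- sense(): the state, without advancing time (a new reading comes with each control period).
- capture(name): name is "scene" or "top" or "wrist"; returns the picture (384x512x3 uint8, red, green, blue); there is no depth.
- camera_model(name): a dict with "mtx" (3x3 intrinsics, pixels), "k1" (the pictures are not rectified: a ray, as slopes to the right and down, at radius r is drawn at 1 + k1 r^2 times it, then the intrinsics apply), "eye" and "rotation" of the camera in the world. Camera axes: x right, y down, z forward; pixel columns grow to the right and rows downward; lengths in mm; the calibration is good to about 2 mm. A picture is of the moment at which its call begins: read the wrist's pose just before it. camera_model takes no time and is no camera call; for the wrist camera it gives the pose at the moment of the call.
- finish_job(): hands the job in; it is judged then, once.
Trained networks look in the newest picture that a camera, given by its name, has taken for a name from the list of things; names that differ only in an ending like _2 or _b are one class to them, and where a whole thing is asked for, a point or a joint stands for the part that bears it (a point fixed in the world has none). Each returns a list of dicts, best first, with "score" (0 to 1); they miss things now and then, are a little off and sometimes report something else, mostly with a low value. They report only what shows in the picture. A call takes as long as a camera call.
- search_frame(camera, label): "rect" ([centre column, centre row, width, height] in pixels, round what is visible of it).
- trace(camera, label): "mask" (384x512 bool, what is visible of it) and "rect" ([centre column, centre row, width, height] in pixels, round what is visible of it).
- spot_point(camera, label): "xy" ([column, row] in pixels: a listed point, or the origin of a listed thing).
The state is a dict: "time_s": time; "joints": joint angles; "dq": joint speeds; "tau": joint torques, N m; "eef_pos": TCP position; "ee_rot": TCP orientation; "force": force on the tool from outside, world axes, zero at the start; "wrist_torque": the same for the moment, N m; "grip_width": opening from 0.0 (shut) to 1.0 (fully open); "grip_force": force on a finger pad.
Only numpy, scipy, OpenCV 4.12 (cv2) and the standard library are available. Lean on these libraries where they do the work, as an engineer would, in place of code of your own. Each camera call takes 0.05 s, during which the arm holds its last target. There are 200 camera calls.

## Working session

There is one attempt and no reset: what is moved stays moved. The work goes in short steps, Python scripts to look and compute and a tool call to move; the robot and the scene stay as the last step left them, time stands still between calls to the robot, and variables do not carry over. Pictures are saved under pics/ and viewed, at most 14 in all, crops included, and the job is handed in when it is done.

Besides the shell and the picture viewer there is one more tool, called as a command line: name --argument value ..., lists and objects as JSON in quotes. step_arm: Moves the arm, as the interface text tells. Its arguments: {"type":"object","properties":{"commands":{"type":"string"},"newtons":{"type":"number"}},"required":["commands"]}

```bash
mkdir -p pics && cat > h.py <<'E'
from rig import *
import numpy as np, cv2
from scipy.spatial.transform import Rotation as R
def ray(cm,uv):
    K=np.array(cm["mtx"],float);p=np.array([(uv[0]-K[0,2])/K[0,0],(uv[1]-K[1,2])/K[1,1]])
    q=p.copy()
    for _ in range(20): q=p/(1+cm["k1"]*(q@q))
    return np.array(cm["rotation"])@np.array([q[0],q[1],1.])
def at_z(cm,uv,z):
    e=np.array(cm["eye"],float);d=ray(cm,uv);return e+d*(z-e[2])/d[2]
def save(im,n): cv2.imwrite("pics/"+n,im[:,:,::-1])
def tool(): 
    s=sense();q=s["ee_rot"];return np.array(s["eef_pos"]),R.from_quat([q[1],q[2],q[3],q[0]])
E
python3 - <<'E'
from h import *
print(sense())
for c in ["top","scene"]:
    im=capture(c);save(im,c+"0.png");cm=camera_model(c)
    print(c,np.round(cm["eye"]),cm["k1"])
    for n,z in [("pot_brown",26),("pot_green",26),("pot_red",26),("stand_brown",26),("stand_green",26),("stand_red",26),("spool_red",26),("spool_yellow",26),("tape_roll",26)]:
        for r in spot_point(c,n)[:2]: print(n,round(r["score"],2),np.round(r["xy"]),np.round(at_z(cm,r["xy"],z)[:2]))
E
```

```text
{'time_s': 0.0, 'joints': array([ 1.07963515e+00,  3.13427434e-01,  1.49841526e+00, -4.76978474e-05,
        1.33101311e+00, -2.23392626e-01]), 'dq': array([0.00051662, 0.00095645, 0.00083067, 0.00018413, 0.00050231,
       0.00048542]), 'tau': array([-1.44921294e-03, -4.12268364e+01, -2.59729260e+01, -3.05651392e-04,
        4.27658888e-03, -1.00393967e-05]), 'eef_pos': array([138.81026144, 506.07403307, 247.75483023]), 'ee_rot': array([-1.99176816e-04,  1.33478998e-01,  9.91051440e-01, -5.99793273e-04]), 'force': array([-0.02450683,  0.19919442,  0.10696378]), 'wrist_torque': array([-0.04161011, -0.00419259,  0.0642135 ]), 'grip_force': 0.0, 'grip_width': 0.9935640162472305}
top [461. 151. 903.] 0.006386773440901568Traceback (most recent call last):
  File "<stdin>", line 7, in <module>
  File "h.py", line 10, in at_z
    e=np.array(cm["eye"],float);d=ray(cm,uv);return e+d*(z-e[2])/d[2]
                                  ~~~^^^^^^^
  File "h.py", line 8, in ray
    return np.array(cm["rotation"])@np.array([q[0],q[1],1.])
           ~~~~~~~~~~~~~~~~~~~~~~~~^~~~~~~~~~~~~~~~~~~~~~~~~
ValueError: matmul: Input operand 1 has a mismatch in its core dimension 0, with gufunc signature (n?,k),(k,m?)->(n?,m?) (size 3 is different from 4)
```

```bash
sed -i 's/return np.array(cm\["rotation"\])@np.array(\[q\[0\],q\[1\],1.\])/return R.from_quat(np.roll(cm["rotation"],-1)).apply([q[0],q[1],1.])/' h.py
python3 - <<'E'
from h import *
ims=[]
for c in ["top","scene"]:
    im=capture(c);ims.append(im);cm=camera_model(c)
    print(c,np.round(cm["eye"]),cm["rotation"])
    for n in "pot_brown pot_green pot_red stand_brown stand_green stand_red spool_red spool_yellow tape_roll".split():
        for r in spot_point(c,n)[:2]: print(n,round(r["score"],2),np.round(r["xy"]),np.round(at_z(cm,r["xy"],26)[:2]))
save(ims[0],"top0.png");save(ims[1],"scene0.png")
E
```

```text
top [461. 151. 903.] [-0.04127663  0.71352848 -0.6974716   0.05202611]
pot_brown 0.66 [343. 236.] [474. -82.]
pot_green 0.66 [347. 155.] [671. -94.]
pot_red 0.6 [299. 153.] [674.  23.]
stand_brown 0.75 [189. 238.] [463. 281.]
stand_green 0.57 [145. 231.] [478. 384.]
stand_red 0.73 [237. 240.] [460. 168.]
spool_red 0.91 [298. 189.] [585.  24.]
spool_yellow 0.62 [302. 236.] [474.  14.]
tape_roll 0.7 [344. 196.] [572. -85.]
scene [  18. -468.  462.] [-0.49989282  0.79172798 -0.30071024  0.18123832]
pot_brown 0.8 [308. 273.] [473. -76.]
pot_green 0.51 [382. 236.] [672. -91.]
pot_green 0.18 [334. 214.] [673.  31.]
pot_red 0.77 [332. 217.] [658.  23.]
stand_brown 0.95 [189. 207.] [456. 273.]
stand_green 0.57 [176. 190.] [483. 373.]
stand_red 0.94 [223. 225.] [464. 154.]
stand_red 0.19 [174. 190.] [478. 375.]
spool_yellow 0.58 [271. 252.] [470.  14.]
spool_yellow 0.4 [174. 188.] [487. 386.]
tape_roll 0.83 [347. 255.] [565. -88.]
```

View pics/top0.png

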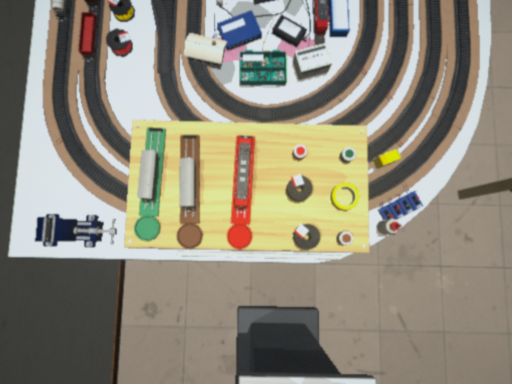

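View pics/scene0.png

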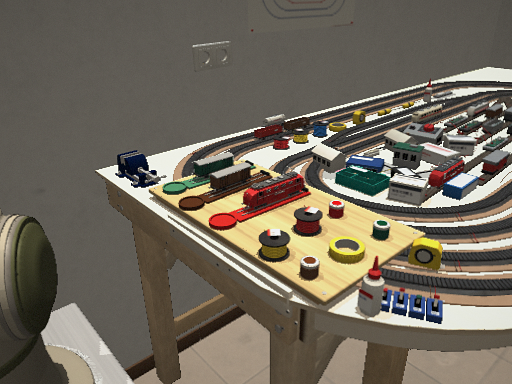

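Top view: the three dishes are at about (147,228) green, (189,237) brown and (239,237) red. The pots are at (345,238) brown, (348,155) green and (300,152) red, and the spools and tape lie between the pots. The scene view agrees with this, and the network hits match both pictures.

```bash
cat >> h.py <<'E'
def rel(p,p0=None,yaw=True):
    "shift in cm in tool axes and turn to tool-y = world +y, pointing down"
    t,r=tool(); p0=t if p0 is None else p0
    g=R.from_matrix([[-1,0,0],[0,1,0],[0,0,-1]])
    print("shift cm",np.round(r.inv().apply(np.array(p)-p0)/10,2),"turn",np.round((r.inv()*g).as_rotvec(),3))
E
python3 - <<'E'
from h import *
rel([474,-80,170])
E
```

```text
shift cm [-47.83 -47.67   7.83] turn [-0.    -0.    -0.268]
```

step_arm --commands "0.7 -47.8 -47.7 0 0 0 -0.268;0.7 -47.8 -47.7 0 0 0 -0.268;0.7 -47.8 -47.7 0 0 0 -0.268;0.7 -47.8 -47.7 0 0 0 -0.268;0.7 -47.8 -47.7 0 0 0 -0.268;0.7 -47.8 -47.7 0 0 0 -0.268;0.7 -47.8 -47.7 0 0 0 -0.268;0.7 -47.8 -47.7 0 0 0 -0.268;0.7 -47.8 -47.7 0 0 0 -0.268;0.7 -47.8 -47.7 0 0 0 -0.268;0.7 -47.8 -47.7 0 0 0 -0.268;0.7 -47.8 -47.7 0 0 0 -0.268;0.7 -47.8 -47.7 0 0 0 -0.268;0.7 -47.8 -47.7 7.8 0 0 -0.268;0.7 -47.8 -47.7 7.8 0 0 -0.268;0.7 -47.8 -47.7 7.8 0 0 -0.268;0.7 -47.8 -47.7 7.8 0 0 -0.268;0.7 -47.8 -47.7 7.8 0 0 -0.268;0.7 -47.8 -47.7 7.8 0 0 -0.268;0.7 -47.8 -47.7 7.8 0 0 -0.268" --newtons 30

```text
time_s: 2.77
eef_pos: [473.6, -79.8, 170.6]
ee_rot: [0.0, -0.0, 1.0, 0.0]
force: [0.5, 0.1, 0.7]
grip_width: 0.698
grip_force: 0.0
```

```bash
cat >> h.py <<'E'
def look(n,name,z=56):
    t,r=tool();cm=camera_model("wrist");im=capture("wrist");save(im,name)
    print("tcp",np.round(t,1),"eye",np.round(cm["eye"]))
    for m in trace("wrist",n)[:2]:
        print("mask",round(m["score"],2),np.round(m["rect"]),"centre@z",np.round(at_z(cm,m["rect"][:2],z)[:2],1))
    for m in spot_point("wrist",n)[:2]: print("pt",round(m["score"],2),np.round(m["xy"]),np.round(at_z(cm,m["xy"],26)[:2],1))
    rel([0,0,0],np.zeros(3))
E
python3 - <<'E'
from h import *
look("pot_brown","w1.png")
E
```

```text
tcp [473.6 -79.8 170.6] eye [404. -79. 297.]
mask 0.61 [251. 189.  43.  43.] centre@z [468.2 -80.5]
pt 0.57 [250. 184.] [471.4 -82. ]
shift cm [0. 0. 0.] turn [-0.001  0.001  0.002]
```

View pics/w1.png

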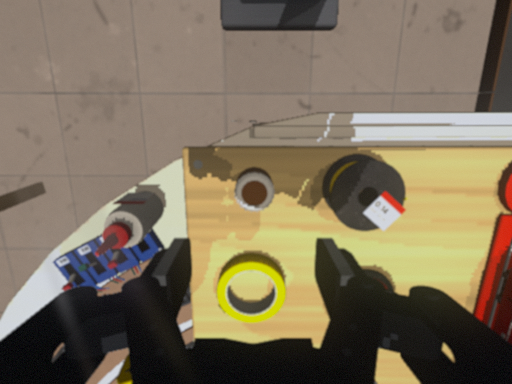

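The wrist view shows the brown pot's cap centred at about (255,190). The network's mask sits about 4 px to the left of it. The yellow spool is at (365,190) and the tape at (251,291).

```bash
cat >> h.py <<'E'
def circ(cam,im,uv,z,rmm,win=45):
    "Hough circle of radius rmm at height z nearest to uv"
    cm=camera_model(cam) if isinstance(cam,str) else cam
    f=cm["mtx"][0][0]; d=cm["eye"][2]-z; r=rmm*f/d
    g=cv2.cvtColor(im,cv2.COLOR_RGB2GRAY); x0,y0=int(max(uv[0]-win,0)),int(max(uv[1]-win,0))
    c=cv2.resize(g[y0:y0+2*win,x0:x0+2*win],None,fx=4,fy=4,interpolation=cv2.INTER_CUBIC)
    h=cv2.HoughCircles(c,cv2.HOUGH_GRADIENT_ALT,1.5,20,param1=150,param2=0.6,minRadius=int(4*r*.8),maxRadius=int(4*r*1.2))
    if h is None: print("no circle, r px",r);return
    for a in h[0][:3]:
        p=a[:2]/4-.375+[x0,y0]; print("circle px",np.round(p,1),"r",a[2]/4,"expected",round(float(r),1),"xy",np.round(at_z(cm,p,z)[:2],1))
E
python3 - <<'E'
from h import *
cm=camera_model("wrist");im=cv2.imread("pics/w1.png")[:,:,::-1].copy()
circ(cm,im,(255,190),56,16.5)
print(at_z(cm,(255.5,190),56),np.array(cm["mtx"]))
cm=camera_model("top");im=cv2.imread("pics/top0.png")[:,:,::-1].copy()
for n,p,z,r in [("b",(189,237),36,30),("g",(147,228),36,30),("r",(239,237),36,30),("pb",(345,238),56,16.5),("pg",(348,155),56,16.5),("pr",(300,152),56,16.5)]:
    print(n,np.round(at_z(cm,p,z),1));circ(cm,im,p,z,r,25)
E
```

```text
circle px [255.4 190. ] r 18.967108 expected 21.3 xy [469.3 -76.7]
[469.29214756 -76.58332504  56.        ] [[312.83918168   0.         252.80996582]
 [  0.         312.83918168 194.96035503]
 [  0.           0.           1.        ]]
b [465.  279.9  36. ]
circle px [189.1 236. ] r 12.948369 expected 12.8 xy [467.3 279.7]
g [483.7 378.2  36. ]
circle px [146.  228.9] r 11.920684 expected 12.8 xy [481.6 380.4]
r [467.5 163.8  36. ]
circle px [239.9 236. ] r 12.632907 expected 12.8 xy [469.9 161.8]
pb [470.4 -78.7  56. ]
no circle, r px 7.190370864706478
pg [664.6 -88.1  56. ]
no circle, r px 7.190370864706478
pr [668.9  25.1  56. ]
no circle, r px 7.190370864706478
```

step_arm --commands "0.7 0.4 0.3 4 0 0 0;0.7 0.4 0.3 8 0 0 0;0.7 0.4 0.3 10.5 0 0 0;0.7 0.4 0.3 12.2 0 0 0;0.7 0.4 0.3 12.2 0 0 0;0.7 0.4 0.3 12.2 0 0 0;0.25 0.4 0.3 12.2 0 0 0;0.25 0.4 0.3 12.2 0 0 0;0.25 0.4 0.3 12.2 0 0 0;0.25 0.4 0.3 12.2 0 0 0;0.25 0.4 0.3 12.2 0 0 0;0.25 0.4 0.3 12.2 0 0 0;0.25 0.4 0.3 12.2 0 0 0;0.25 0.4 0.3 12.2 0 0 0" --newtons 30

```text
time_s: 4.08
eef_pos: [470.5, -77.3, 49.9]
ee_rot: [0.001, -0.0, 1.0, -0.0]
force: [-0.9, 1.3, 7.7]
grip_width: 0.358
grip_force: 29.2
```

step_arm --commands "0.25 0 0 -2 0 0 0;0.25 0 0 -6 0 0 0;0.25 0 0 -10 0 0 0;0.25 0 3 -11 0 0 0;0.25 0 7 -11 0 0 0;0.25 0 11 -11 0 0 0;0.25 0 15 -11 0 0 0;0.25 0 19 -11 0 0 0;0.25 0 23 -11 0 0 0;0.25 0 27 -11 0 0 0;0.25 0 31 -11 0 0 0;0.25 0 34 -11 0 0 0;0.25 0.3 35.7 -11 0 0 0;0.25 0.3 35.7 -11 0 0 0;0.25 0.3 35.7 -11 0 0 0"

```text
time_s: 5.33
eef_pos: [466.4, 280.2, 158.8]
ee_rot: [0.0, -0.001, 1.0, -0.0]
force: [-0.2, -0.1, 1.1]
grip_width: 0.36
grip_force: 30.3
```

```bash
python3 - <<'E'
from h import *
s=sense();print(s["grip_width"],s["grip_force"])
look("stand_brown","w2.png",36)
E
```

```text
0.35957132055863084 30.331280821119435
tcp [466.4 280.2 158.8] eye [397. 281. 286.]
mask 0.78 [254. 252.  70. 188.] centre@z [520.3 281.6]
pt 0.66 [370. 211.] [485.9 383.7]
pt 0.65 [254. 190.] [466.6 282.2]
shift cm [0. 0. 0.] turn [-0.     0.    -0.001]
```

View pics/w2.png

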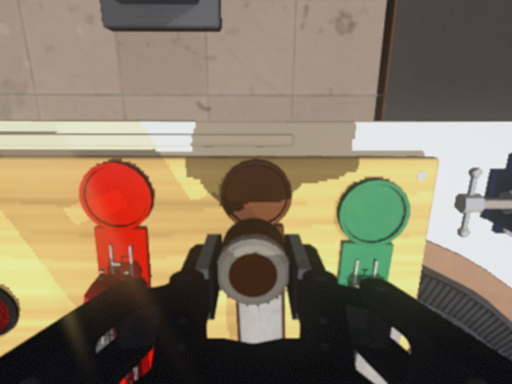

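The wrist view shows the brown pot upright in the fingers, cap at (252,267). The brown dish is at about (256,193), the red one at (117,195) and the green one at (373,211).

```bash
python3 - <<'E'
from h import *
cm=camera_model("wrist");im=cv2.imread("pics/w2.png")[:,:,::-1].copy()
for n,p in [("b",(256,193)),("r",(117,195)),("g",(373,211))]:
    print(n,np.round(at_z(cm,p,36),1));circ(cm,im,p,36,30,50)
print("pot");circ(cm,im,(252,270),165,16.5,50);print(at_z(cm,(252,271),165))
E
```

```text
b [467.  282.1  36. ]
no circle, r px 37.62437036379655
r [468.5 167.1  36. ]
no circle, r px 37.62437036379655
g [482.9 380.5  36. ]
circle px [372.5 211.6] r 31.499138 expected 37.6 xy [483.5 380.1]
pot
no circle, r px 42.85679825425048
[465.77675437 279.07627221 165.        ]
```

step_arm --commands "0.25 -0.1 0.15 3 0 0 0;0.25 -0.1 0.15 6 0 0 0;0.25 -0.1 0.15 8.5 0 0 0;0.25 -0.1 0.15 9.7 0 0 0;0.25 -0.1 0.15 10.2 0 0 0;0.25 -0.1 0.15 10.2 0 0 0;0.25 -0.1 0.15 10.2 0 0 0;0.25 -0.1 0.15 10.2 0 0 0"

```text
time_s: 6.15
eef_pos: [468.2, 280.8, 56.9]
ee_rot: [0.001, 0.0, 1.0, 0.0]
force: [0.3, -0.9, -0.5]
grip_width: 0.356
grip_force: 30.4
```

step_arm --commands "0.25 0 0 0.1 0 0 0;0.25 0 0 0.1 0 0 0;0.65 0 0 0.1 0 0 0;0.65 0 0 0.1 0 0 0;0.65 0 0 0.1 0 0 0;0.65 0 0 0.1 0 0 0;0.65 0 0 0.1 0 0 0;0.65 0 0 -2 0 0 0;0.65 0 0 -5 0 0 0;0.65 0 0 -9 0 0 0;0.65 0 0 -12 0 0 0;0.65 0 0 -12 0 0 0;0.65 0 0 -12 0 0 0"

```text
time_s: 7.23
eef_pos: [468.1, 281.5, 177.6]
ee_rot: [0.001, -0.0, 1.0, 0.001]
force: [-0.2, 0.6, 0.1]
grip_width: 0.654
grip_force: 0.0
```

```bash
python3 - <<'E'
from h import *
look("pot_brown","w3.png",62)
cm=camera_model("wrist");im=cv2.imread("pics/w3.png")[:,:,::-1].copy()
circ(cm,im,(256,193),62,16.5,45)
rel([668,-88,200])
E
```

```text
tcp [468.1 281.5 177.6] eye [398. 282. 304.]
mask 0.84 [250. 191.  45.  44.] centre@z [465.1 280.1]
pt 0.94 [248. 187.] [471.3 277.8]
shift cm [0. 0. 0.] turn [-0.001 -0.003  0.   ]
circle px [252.6 195.2] r 19.456604 expected 21.5 xy [465.9 281.5]
shift cm [-20.09 -36.92  -2.53] turn [-0.001 -0.003  0.   ]
```

View pics/w3.png

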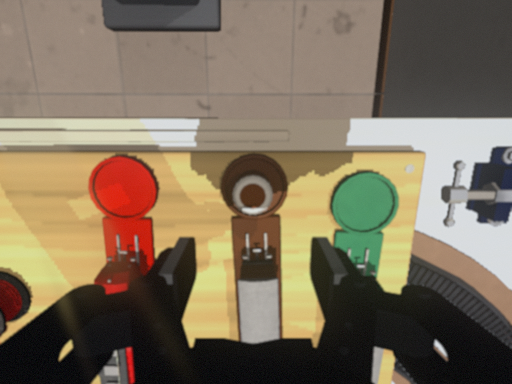

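The brown pot stands upright in the brown dish, with its cap at (253,195) against the dish at (254,187).

step_arm --commands "0.65 -20 -37 0 0 0 0;0.65 -20 -37 0 0 0 0;0.65 -20 -37 0 0 0 0;0.65 -20 -37 0 0 0 0;0.65 -20 -37 0 0 0 0;0.65 -20 -37 0 0 0 0;0.65 -20 -37 0 0 0 0;0.65 -20 -37 0 0 0 0;0.65 -20 -37 0 0 0 0;0.65 -20 -37 0 0 0 0;0.65 -20 -37 0 0 0 0;0.65 -20 -37 0 0 0 0;0.65 -20 -37 0 0 0 0;0.65 -20 -37 0 0 0 0;0.65 -20 -37 0 0 0 0"

```text
time_s: 8.63
eef_pos: [667.3, -87.1, 176.3]
ee_rot: [-0.0, -0.001, 1.0, 0.0]
force: [-0.2, -0.1, -1.1]
grip_width: 0.649
grip_force: 0.0
```

```bash
python3 - <<'E'
from h import *
look("pot_green","w4.png",56)
cm=camera_model("wrist");im=cv2.imread("pics/w4.png")[:,:,::-1].copy()
m=trace("wrist","pot_green")
if m: circ(cm,im,m[0]["rect"][:2],56,16.5,45)
# dishes from w3 (same camera offset, tcp then 468.1,281.5,177.6)
t,_=tool(); c3=dict(cm); c3["eye"]=np.array(cm["eye"])-t+[468.1,281.5,177.6]
for n,p in [("brown",(254,187)),("red",(124,187)),("green",(364,201))]: print(n,np.round(at_z(c3,p,36)[:2],1))
E
```

```text
tcp [667.3 -87.1 176.3] eye [598. -87. 303.]
mask 0.63 [251. 193.  38.  42.] centre@z [666.6 -88. ]
pt 0.69 [253. 185.] [667.2 -86. ]
shift cm [0. 0. 0.] turn [-0.     0.     0.001]
no circle, r px 20.866383541226888
brown [467.9 283.5]
red [467.9 168.5]
green [480.8 382.1]
```

View pics/w4.png

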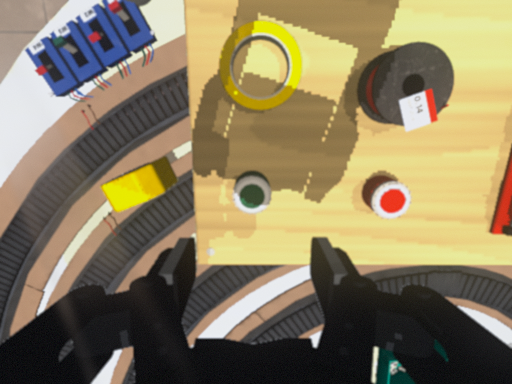

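The green cap is at (252,193), almost exactly under the tool. The red pot is at (390,199), well clear of the fingers.

step_arm --commands "0.65 0.05 0 4 0 0 0;0.65 0.05 0 8 0 0 0;0.65 0.05 0 11 0 0 0;0.65 0.05 0 12.7 0 0 0;0.65 0.05 0 12.7 0 0 0;0.65 0.05 0 12.7 0 0 0;0.25 0.05 0 12.7 0 0 0;0.25 0.05 0 12.7 0 0 0;0.25 0.05 0 12.7 0 0 0;0.25 0.05 0 12.7 0 0 0;0.25 0.05 0 12.7 0 0 0;0.25 0.05 0 12.7 0 0 0;0.25 0.05 0 12.7 0 0 0"

```text
time_s: 9.92
eef_pos: [668.2, -88.9, 51.7]
ee_rot: [0.002, -0.0, 1.0, -0.001]
force: [-1.0, -0.4, 6.7]
grip_width: 0.356
grip_force: 29.9
```

step_arm --commands "0.25 0 0 -2 0 0 0;0.25 0 0 -6 0 0 0;0.25 0 0 -10 0 0 0;0.25 1 3 -12 0 0 0;0.25 2.3 6 -12 0 0 0;0.25 3.8 9.5 -12 0 0 0;0.25 5.3 13 -12 0 0 0;0.25 6.8 17 -12 0 0 0;0.25 8.3 21 -12 0 0 0;0.25 9.8 24.5 -12 0 0 0;0.25 11.3 28 -12 0 0 0;0.25 12.8 32 -12 0 0 0;0.25 14.3 36 -12 0 0 0;0.25 15.8 39.5 -12 0 0 0;0.25 17.3 43 -12 0 0 0;0.25 18.3 46 -12 0 0 0;0.25 18.6 47 -12 0 0 0;0.25 18.6 47 -12 0 0 0;0.25 18.6 47 -12 0 0 0"

```text
time_s: 11.5
eef_pos: [481.3, 381.0, 169.7]
ee_rot: [0.0, -0.0, 1.0, -0.0]
force: [0.4, -0.2, -0.7]
grip_width: 0.351
grip_force: 30.2
```

```bash
python3 - <<'E'
from h import *
s=sense();print(s["grip_width"],s["grip_force"])
look("stand_green","w5.png",36)
cm=camera_model("wrist");im=capture("wrist")
circ(cm,im,(254,190),36,30,50)
E
```

```text
0.3505745744376252 30.17968199783354
tcp [481.3 381.  169.7] eye [412. 382. 296.]
mask 0.75 [256. 249.  69. 187.] centre@z [537.4 384.9]
shift cm [0. 0. 0.] turn [-0.     0.    -0.002]
no circle, r px 36.055174621244014
```

View pics/w5.png

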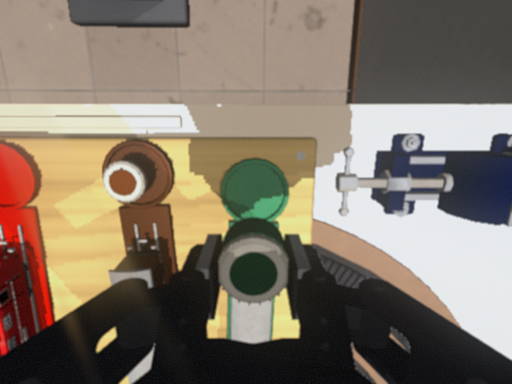

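The green pot is upright in the grip, its cap at (253,272). The green dish is at (255,190), and the brown pot still stands in its own dish.

step_arm --commands "0.25 0 0.15 4 0 0 0;0.25 0 0.15 8 0 0 0;0.25 0 0.15 10 0 0 0;0.25 0 0.15 10.8 0 0 0;0.25 0 0.15 11.2 0 0 0;0.25 0 0.15 11.2 0 0 0;0.25 0 0.15 11.2 0 0 0;0.65 0 0.15 11.2 0 0 0;0.65 0 0.15 11.2 0 0 0;0.65 0 0.15 11.2 0 0 0;0.65 0 0.15 11.2 0 0 0;0.65 0 0.15 11.2 0 0 0;0.65 0 0.15 9 0 0 0;0.65 0 0.15 6 0 0 0;0.65 0 0.15 2 0 0 0;0.65 0 0.15 0 0 0 0;0.65 0 0.15 0 0 0 0;0.65 0 0.15 0 0 0 0"

```text
time_s: 13.2
eef_pos: [481.3, 383.0, 170.3]
ee_rot: [0.001, -0.0, 1.0, 0.001]
force: [-0.5, -0.8, -1.5]
grip_width: 0.652
grip_force: 0.0
```

```bash
python3 - <<'E'
from h import *
look("pot_green","w6.png",62)
cm=camera_model("wrist");im=cv2.imread("pics/w6.png")[:,:,::-1].copy()
circ(cm,im,(254,195),62,16.5,45)
rel([671,23,170])
E
```

```text
tcp [481.3 383.  170.3] eye [412. 383. 297.]
mask 0.75 [251. 196.  38.  44.] centre@z [480.1 382.4]
pt 0.86 [252. 191.] [486.  383.2]
shift cm [0. 0. 0.] turn [-0.001 -0.002  0.   ]
circle px [255.1 198. ] r 22.619732 expected 22.2 xy [479.7 384.9]
circle px [255.1 198. ] r 19.698526 expected 22.2 xy [479.7 384.9]
shift cm [-19.04 -35.96  -0.22] turn [-0.001 -0.002  0.   ]
```

View pics/w6.png

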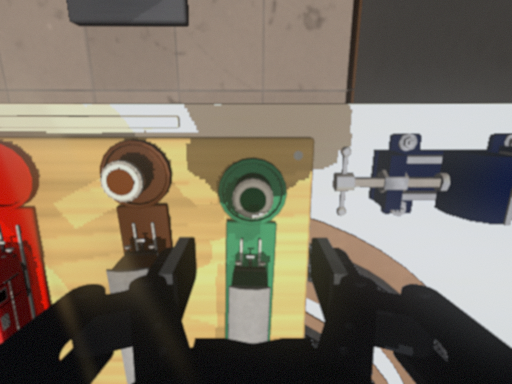

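The green pot is in its dish, upright and near the centre, with its cap at (253,198). Next I go to the red pot.

step_arm --commands "0.65 -19 -36 0 0 0 0;0.65 -19 -36 0 0 0 0;0.65 -19 -36 0 0 0 0;0.65 -19 -36 0 0 0 0;0.65 -19 -36 0 0 0 0;0.65 -19 -36 0 0 0 0;0.65 -19 -36 0 0 0 0;0.65 -19 -36 0 0 0 0;0.65 -19 -36 0 0 0 0;0.65 -19 -36 0 0 0 0;0.65 -19 -36 0 0 0 0;0.65 -19 -36 0 0 0 0;0.65 -19 -36 0 0 0 0;0.65 -19 -36 0 0 0 0"

```text
time_s: 14.52
eef_pos: [670.6, 24.1, 168.8]
ee_rot: [-0.001, -0.001, 1.0, 0.0]
force: [0.3, 0.3, -0.1]
grip_width: 0.654
grip_force: 0.0
```

```bash
python3 - <<'E'
from h import *
look("pot_red","w7.png",56)
cm=camera_model("wrist");im=cv2.imread("pics/w7.png")[:,:,::-1].copy()
circ(cm,im,(254,193),56,16.5,45)
E
```

```text
tcp [670.6  24.1 168.8] eye [601.  25. 296.]
mask 0.83 [255. 197.  44.  42.] centre@z [671.3  26.6]
pt 0.87 [254. 189.] [672.8  25.7]
shift cm [0. 0. 0.] turn [ 0.    -0.     0.002]
no circle, r px 21.490409198005977
```

View pics/w7.png

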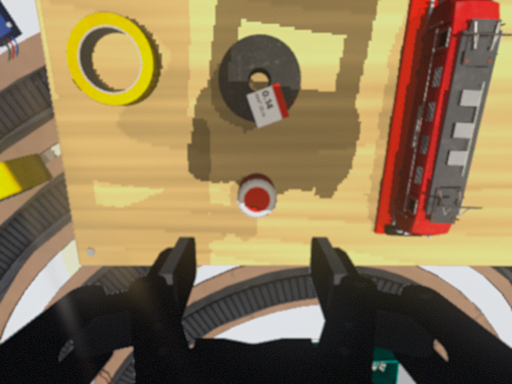

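The red cap is at (257,197), about 3.5 mm to the left (+y) of the tool. The red spool at (260,80) is clear of the fingers.

step_arm --commands "0.65 0 0.35 4 0 0 0;0.65 0 0.35 8 0 0 0;0.65 0 0.35 10.5 0 0 0;0.65 0 0.35 12 0 0 0;0.65 0 0.35 12 0 0 0;0.65 0 0.35 12 0 0 0;0.25 0 0.35 12 0 0 0;0.25 0 0.35 12 0 0 0;0.25 0 0.35 12 0 0 0;0.25 0 0.35 12 0 0 0;0.25 0 0.35 12 0 0 0;0.25 0 0.35 12 0 0 0;0.25 0 0.35 12 0 0 0"

```text
time_s: 15.75
eef_pos: [672.1, 26.4, 51.4]
ee_rot: [0.002, -0.0, 1.0, -0.0]
force: [-0.1, -0.2, 6.1]
grip_width: 0.356
grip_force: 29.8
```

step_arm --commands "0.25 0 0 -2 0 0 0;0.25 0 0 -6 0 0 0;0.25 0 0 -10 0 0 0;0.25 2 1.5 -12 0 0 0;0.25 5 3.5 -12 0 0 0;0.25 8 5.5 -12 0 0 0;0.25 11 7.5 -12 0 0 0;0.25 14 9.5 -12 0 0 0;0.25 17 11.5 -12 0 0 0;0.25 19.5 13.5 -12 0 0 0;0.25 20.4 14 -12 0 0 0;0.25 20.4 14 -12 0 0 0;0.25 20.4 14 -12 0 0 0"

```text
time_s: 16.83
eef_pos: [467.8, 166.2, 170.0]
ee_rot: [0.001, -0.0, 1.0, -0.0]
force: [0.3, -1.0, -1.0]
grip_width: 0.354
grip_force: 30.0
```

```bash
python3 - <<'E'
from h import *
s=sense();print(s["grip_width"],s["grip_force"])
look("stand_red","w8.png",36)
E
```

```text
0.3539722034893797 30.031813813839108
tcp [467.8 166.2 170. ] eye [398. 167. 297.]
mask 0.89 [252. 249.  71. 188.] centre@z [524.5 165.9]
pt 0.85 [249. 191.] [472.3 163.4]
shift cm [0. 0. 0.] turn [-0.     0.001 -0.001]
```

View pics/w8.png

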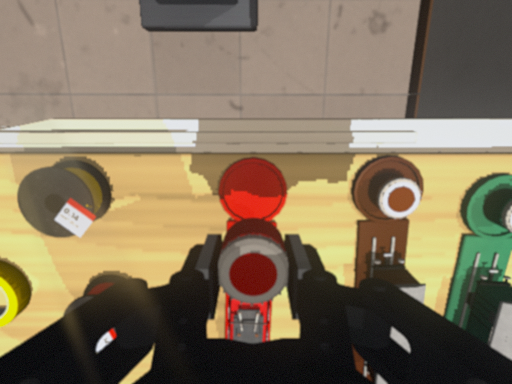

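The red pot is upright in the grip over the red dish at (253,189), so the tool is centred on it. The other two pots still stand in their dishes.

step_arm --commands "0.25 0 0.05 4 0 0 0;0.25 0 0.05 8 0 0 0;0.25 0 0.05 10 0 0 0;0.25 0 0.05 10.8 0 0 0;0.25 0 0.05 11.2 0 0 0;0.25 0 0.05 11.2 0 0 0;0.25 0 0.05 11.2 0 0 0;0.65 0 0.05 11.2 0 0 0;0.65 0 0.05 11.2 0 0 0;0.65 0 0.05 11.2 0 0 0;0.65 0 0.05 11.2 0 0 0;0.65 0 0.05 11.2 0 0 0;0.65 0 0.05 9 0 0 0;0.65 0 0.05 6 0 0 0;0.65 0 0.05 2 0 0 0;0.65 0 0.05 0 0 0 0;0.65 0 0.05 0 0 0 0;0.65 0 0.05 0 0 0 0"

```text
time_s: 18.48
eef_pos: [467.4, 166.9, 169.9]
ee_rot: [0.001, -0.0, 1.0, 0.0]
force: [0.6, -0.5, -0.4]
grip_width: 0.65
grip_force: 0.0
```

```bash
python3 - <<'E'
from h import *
look("pot_red","w9.png",62)
E
```

```text
tcp [467.4 166.9 169.9] eye [398. 167. 297.]
mask 0.74 [253. 198.  42.  45.] centre@z [467.3 167.6]
shift cm [0. 0. 0.] turn [-0.    -0.003  0.   ]
```

View pics/w9.png

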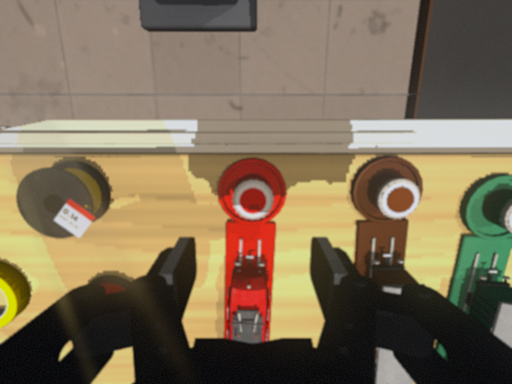

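The red pot stands in the red dish, its cap at (253,199). All three pots are upright and the robot is clear of them.

```bash
python3 -c "
from rig import *
print(finish_job())"
```

```text
the job is handed in; nothing more can be done
None
```

The brown, green and red pots were placed in that order, each upright in the dish of its own colour, and the job is handed in; the hand-in call did not report a verdict.

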